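# Set a tamper cam at the top of its throw on the gauge

## Task

Take the automatic tamper's cam spindle (the one with the wide coned cam and the square head) out of the wooden stand and set it gently fully home in the bore of the gauge fixture, its cam riding against the gauge's sprung plunger. Turn it there to the gauge's lowest reading and then on to its highest reading, and leave it at the highest, upright, fully home and let go. Keep off the gauge itself, and leave the other spindle and the rest of the counter as they are.

Things in the scene. Friction and masses are not known exactly. Their poses are not given: they have to be found in the camera images.
- cam_spindle: Steel cam spindle, 0.55 kg, standing upright, 112 mm tall. Origin: centre of its lower end, z up along its axis. From below: shaft of 20 mm diameter, 38 mm long, with a tapered foot; a collar of 34 mm diameter 38 to 42 mm up, on which it sits in the stand and in the fixture; the cam 42 to 74 mm up; the square head 74 to 112 mm up.
- cam_level (a point): Point on the spindle's axis at mid-rim of the cam, 68 mm above its lower end. The cam is clamped fast: a cone widening upward from 32 to 60 mm diameter (42 to 62 mm up), then a round rim of 60 mm diameter (62 to 74 mm up). It is set 4.5 mm off the axis, to a side that differs every time and is not told by any pose here: only the gauge tells.
- head (a point): Centre of the top of the cam spindle's square head, 112 mm above its lower end. The head is 26 by 26 mm and 38 mm tall, its faces square to the spindle body's x and y axes; grip it here from above to lift and turn. The cam's rim begins 38 mm below this point.
- fixture: Gauge fixture, fixed on the counter: base plate 230 by 90 by 8 mm (60 mm behind to 170 mm before the origin along x) with an aluminium block 66 by 66 mm, top 46 mm above the counter. Origin on the counter under the bore's axis, z up, x from the bore towards the gauge. Fully home, the cam spindle's collar rests on the block, its origin 8 mm above this origin.
- bore (a point): Centre of the mouth of the bore, at the top of the block. The bore is upright, 21 mm in diameter, with a 3 mm chamfer at the mouth, deeper than the shaft is long.
- dial (a point): Centre of the dial face, 122 mm from the bore's axis along the fixture's x, 90 mm above the counter. The gauge is a steel drum of 80 mm diameter lying face up (64 to 88 mm above the counter), with a level stem of 14 mm diameter, 76 mm above the counter, that ends 52 mm from the bore's axis; out of it comes the plunger, ball nose of 12 mm diameter.
- gauge: The dial gauge as a whole (drum, stem, plunger, needle); its frame coincides with the fixture's.
- plunger (a joint): How far the plunger is pushed in (away from the bore), m: 0 = sprung out, nose 23 mm from the bore's axis; stop at 0.0145. Spring 0.5 N at 0, plus 0.07 N per mm. With the spindle home one turn swings it as a sine of the turn by about 9 mm, lowest about 0.0023, highest about 0.0111 (cam's far side at the gauge), each 0.5 mm either way from play in the bore; a hand on the head can shift it as much.
- needle (a joint): Angle of the black needle (40 mm long) on the dial, rad: 400 times plunger. At 0 it points away from the bore along the fixture's x; it turns clockwise seen from above as the plunger is pushed in.
- stand: Fixed wooden block 80 by 210 by 44 mm, origin under its centre, with two holes of 24 mm diameter on its y axis, 65 mm either side of the centre; each holds one spindle by its collar, at random which. A spindle in it has its origin 6 mm above the counter.
- roller_spindle: The other spindle in the stand, to be left there: same shaft and collar, but a straight roller of 42 mm diameter (42 to 72 mm) and a thin round 16 mm head up to 98 mm. Origin at the centre of its lower end.
- pitcher: Steel milk pitcher, 84 mm across, 100 mm tall, a bystander; origin under its centre.
- cup: White cup, 76 mm across, 60 mm tall, a bystander; origin under its centre.
- tamper: Hand tamper standing on its 58 mm base, 78 mm tall, a bystander; origin under its centre.
- screwdriver: Screwdriver lying on the counter, a bystander.
- wrench: Wrench, 150 mm long, lying on the counter, a bystander.
- bean_jar: Glass jar, 84 mm across, 120 mm tall, a bystander; origin under its centre.
- dosing_ring: Low aluminium puck, 62 mm across, 20 mm tall, a bystander; origin under its centre.

How it is judged:
By the outcome, as a careful person would: the job done as asked, in the order asked, and still so for the second after the job is handed in, with the robot touching nothing.
It also fails if it takes over 72 s, if anything falls off the work surface, if the arm or the gripper's body presses on something with over 40 N, if the wrist force passes 120 N, or if a joint passes its speed limit or range.

## Robot

A 6-joint arm with a two-finger parallel gripper is mounted at the origin on the work surface. World frame = base frame: x ahead of the robot, y to its left, z up, the work surface at z = 0. Lengths are in m, angles in rad, forces in N, time in s.
With the tool pointing down it reaches from about 0.3 to 0.85 m from the base axis. Payload 4.2 kg.
Tool frame: the origin (TCP) lies on the centre line of the jaws, within the pads' length; the fingertips stand 19 mm ahead of it and the grasp point (between the pads) is the TCP; z points along the fingers, y is the line along which they close (so a half turn about z gives the same grasp; the last joint's range is limited). The gripper opens to 91 mm and grips with 3 to 60 N. Pads are 32 mm wide; open, the fingers measure 118 mm over their backs; the gripper's body (76 mm by 178 mm) begins 60 mm behind the grasp point.
Start: joints at [-1.216, 0.32, 1.565, -0, 1.257, -0.02], TCP at [0.211, -0.535, 0.233] pointing down, gripper open.
Joint ranges: [-3.11, 3.11], [-0.84, 2.01], [0.21, 2.61], [-1.34, 4.49], [0.05, 2.63], [-2.56, 2.56]. Speed limits (rad/s): [2.57, 2.57, 3.14, 3.14, 3.14, 3.14].

## Interface

Orientations are given as a 3x3 rotation matrix whose columns are the frame's x, y, z axes.
In Python, from cell import manip gives the robot as it stands.
- The arm moves only by the tool drive_tool, never from a script. Its argument "series" is a list of rows, each a list of 7 numbers: the closure, from 0 (fully open) to 1 (shut), then the shift along the tool's x, y, z in m, then the turn, a rotation vector about the tool's x, y, z in rad. In form: [[fingers, dx, dy, dz, rx, ry, rz], ...]. A call has 1 to 8 rows; each row shifts and turns the commanded pose from where the row before left it, along the tool's axes as they then stand; what a row does not reach is not made up. A row lasts 1/10 s, in which the tool goes at most 50 mm and 8.59 degrees, less where a joint would pass 70% of its speed; a pose out of reach is approached as far as the arm can. A call is refused whole if a number of a shift passes 0.05 or a number of a turn 0.15, either way. A call with a gripper value outside its range is refused whole. The fingers move at their own pace and stop on an object; the grip force is fixed at half the most. Time passes only in rows, so rows that do not move let the fingers close. It gives the time, the measured TCP pose, the force, the opening and the grip force at its end, in the units of the state.
- manip.state(): the state, without advancing time (a new reading comes with each control period).
- manip.camera(name): name is "scene" or "top" or "wrist"; returns the picture (420x560x3 uint8, blue, green, red); there is no depth.
- manip.calibration(name): a dict with "K" (3x3 intrinsics, pixels), "rvec" (rotation vector, rad) and "tvec" (3), from world to camera coordinates, as OpenCV has them; the wrist camera has in their place "hand_eye" (4x4, takes a point from camera to tool coordinates, whose origin is the TCP and whose axes are the flange's). Camera axes: x right, y down, z forward; pixel columns grow to the right and rows downward; lengths in m; the calibration is good to about 2 mm. A picture is of the moment at which its call begins: read the wrist's pose just before it. calibration takes no time and is no camera call.
- manip.sign_off(): hands the job in; it is judged then, once.
Trained networks look in the newest picture that a camera, given by its name, has taken for a name from the list of things; names that differ only in an ending like _2 or _b are one class to them, and where a whole thing is asked for, a point or a joint stands for the part that bears it (a point fixed in the world has none). Each returns a list of dicts, best first, with "score" (0 to 1); they miss things now and then, are a little off and sometimes report something else, mostly with a low value. They report only what shows in the picture. A call takes as long as a camera call.
- manip.trace(camera, query): "pixels" (420x560 bool, what is visible of it) and "bbox" ([left, top, right, bottom] in pixels, round what is visible of it).
- manip.place_of(camera, query): "point" ([column, row] in pixels: a listed point, or the origin of a listed thing).
The state is a dict: "t": time; "qpos": joint angles; "joint_vel": joint speeds; "joint_efforts": joint torques, N m; "eef_pos": TCP position; "orientation": TCP orientation; "ft_force": force on the tool from outside, world axes, zero at the start; "moment": the same for the moment, N m; "gripper_width": finger opening in m; "gripper_force": force on a finger pad.
Only numpy, scipy, OpenCV 4.12 (cv2) and the standard library are available. Lean on these libraries where they do the work, as an engineer would, in place of code of your own. Each camera call takes 0.05 s, during which the arm holds its last target. There are 200 camera calls.

## Working session

There is one attempt and no reset: what is moved stays moved. The work goes in short steps, Python scripts to look and compute and a tool call to move; the robot and the scene stay as the last step left them, time stands still between calls to the robot, and variables do not carry over. Pictures are saved under pics/ and viewed, at most 10 in all, crops included, and the job is handed in when it is done.

Besides the shell and the picture viewer there is one more tool, called after "Request:" as name(argument=value, ...) on one line, values as JSON. drive_tool: Moves the arm, as the interface text tells. Its arguments: {"type":"object","properties":{"series":{"type":"array"}},"required":["series"]}

```bash
mkdir -p pics; ls
cat > h.py <<'E'
import numpy as np, cv2
from cell import manip
def ray(cam,px,st=None):
    c=manip.calibration(cam);K=np.array(c["K"])
    d=np.linalg.inv(K)@np.array([px[0],px[1],1.])
    if "hand_eye" in c:
        st=st or manip.state();H=np.array(c["hand_eye"]);R=np.array(st["orientation"])
        T=np.eye(4);T[:3,:3]=R;T[:3,3]=st["eef_pos"];T=T@H
        o=T[:3,3];d=T[:3,:3]@d
    else:
        R=cv2.Rodrigues(np.array(c["rvec"],float))[0];t=np.array(c["tvec"],float).ravel();o=-R.T@t;d=R.T@d
    return o,d/np.linalg.norm(d)
def tri(rs):
    A=sum(np.eye(3)-np.outer(d,d) for o,d in rs);b=sum((np.eye(3)-np.outer(d,d))@o for o,d in rs)
    p=np.linalg.solve(A,b);return p,[float(np.linalg.norm((np.eye(3)-np.outer(d,d))@(p-o))) for o,d in rs]
def atz(r,z):
    o,d=r;return o+d*(z-o[2])/d[2]
E
cat > s.py <<'E'
from h import *
np.set_printoptions(precision=4,suppress=True)
for c in ["scene","top"]:
    im=manip.camera(c);cv2.imwrite(f"pics/{c}0.png",im)
q=["cam_spindle","cam_level","head","fixture","bore","dial","stand","roller_spindle","pitcher","cup","bean_jar","tamper","dosing_ring"]
for n in q:
    rs=[];
    for c in ["scene","top"]:
        r=manip.place_of(c,n)
        if r: rs.append(ray(c,r[0]["point"]));print(n,c,np.array(r[0]["point"]),round(r[0]["score"],2),len(r), atz(rs[-1],0))
    if len(rs)==2: print("   ",*tri(rs))
E
python3 s.py
```

```text
pics
cam_spindle scene [410.1 258.1] 0.61 1 [0.5651 0.3029 0.    ]
cam_spindle top [191.2 200.4] 0.75 4 [0.5844 0.3321 0.    ]
    [0.5781 0.3105 0.0302] [0.01437219729868434, 0.014372197298684039]
cam_level scene [417.2 243.5] 0.77 2 [0.5238 0.3237 0.    ]
cam_level top [194.7 202.4] 0.67 3 [0.5773 0.32   0.    ]
    [0.5635 0.3034 0.0779] [0.00043241874345427227, 0.0004324187434543122]
head scene [420.8 234.3] 0.62 1 [0.4971 0.3349 0.    ]
head top [188.  203.1] 0.6 1 [0.5752 0.3428 0.    ]
    [0.5552 0.3115 0.1099] [0.005483318648674896, 0.005483318648674902]
fixture scene [233. 235.] 0.68 1 [ 0.5206 -0.1425  0.    ]
fixture top [335.3 219. ] 0.85 1 [ 0.5152 -0.156   0.    ]
    [ 0.5159 -0.1505 -0.0096] [0.006438992793805641, 0.006438992793805606]
bore scene [226.3 225.3] 0.57 2 [ 0.4934 -0.1626  0.    ]
bore top [337.6 211.6] 0.82 1 [ 0.5403 -0.1644  0.    ]
    [ 0.5296 -0.1542  0.0673] [0.0032133827315852003, 0.0032133827315852003]
dial scene [228.4 264.6] 0.69 1 [ 0.6028 -0.1453 -0.    ]
dial top [325.4 181.2] 0.84 1 [ 0.6457 -0.1258  0.    ]
    [ 0.6317 -0.1276  0.0669] [0
[... 691 characters left out ...]
7.2 228.8] 0.89 2 [ 0.4789 -0.4614  0.    ]
    [ 0.4764 -0.4528  0.0147] [0.00405289122564448, 0.004052891225644526]
bean_jar scene [120.8 276.7] 0.8 2 [ 0.6465 -0.4032  0.    ]
bean_jar top [406.5 182.2] 0.8 1 [ 0.6389 -0.4011  0.    ]
    [ 0.6418 -0.4058 -0.0114] [0.0017172044525936626, 0.001717204452593652]
tamper scene [306.8 191.1] 0.84 1 [0.38   0.0411 0.    ]
tamper top [279.3 264.6] 0.73 1 [0.3647 0.0334 0.    ]
    [ 0.3655  0.0376 -0.0231] [0.003570477137856197, 0.0035704771378561985]
dosing_ring scene [439.8 309.8] 0.75 1 [0.6957 0.3629 0.    ]
dosing_ring top [184.4 171.9] 0.82 1 [0.6844 0.3582 0.    ]
    [ 0.6893  0.3653 -0.018 ] [0.0026856420068475766, 0.0026856420068476303]
```

```bash
python3 -c "
import cv2
a=cv2.imread('pics/scene0.png');b=cv2.imread('pics/top0.png')
cv2.imwrite('pics/a.png',cv2.resize(a[150:360,90:490],None,fx=2,fy=2,interpolation=3)[:, :800]);cv2.imwrite('pics/b.png',cv2.resize(b[130:290,160:450],None,fx=2.7,fy=2.7,interpolation=2))
from h import *
s=manip.state();print(s);print(manip.calibration('wrist'))
c=manip.calibration('top');R=cv2.Rodrigues(np.array(c['rvec'],float))[0];print(R,-R.T@np.array(c['tvec']).ravel())
"
```

```text
{'t': 1.4, 'qpos': array([-1.21599789e+00,  3.19586323e-01,  1.56450762e+00, -3.15136229e-05,
        1.25741532e+00, -1.99539964e-02]), 'joint_vel': array([-2.76695460e-04,  8.20250049e-04,  5.86081546e-04,  7.46052436e-04,
        2.09690783e-07,  1.13305727e-03]), 'joint_efforts': array([-6.91200385e-04, -4.12352622e+01, -2.32229036e+01,  7.27764680e-02,
        3.77116597e-02,  1.07055109e-05]), 'eef_pos': array([ 0.21049219, -0.53509145,  0.23298084]), 'orientation': array([[ 9.30594715e-01,  3.66051194e-01,  8.59954063e-07],
       [ 3.66051193e-01, -9.30594711e-01, -8.86156550e-05],
       [-3.16375976e-05,  8.27800474e-05, -9.99999996e-01]]), 'ft_force': array([-0.05816185, -0.14209125, -0.44791098]), 'moment': array([-0.05168364,  0.01031289,  0.00297126]), 'gripper_force': 0.0, 'gripper_width': 0.0912956250022647}
{'K': array([[311.11871835,   0.        , 274.51197922],
       [  0.        , 311.11871835, 210.32597325],
       [  0.        ,   0.        ,   1.        ]]), 'hand_eye': array([[ 9.62994072e-05, -9.66773501e-01, -2.55634482e-01,
         7.27079906e-02],
       [ 9.99999984e-01,  5.44512000e-05,  1.70780671e-04,
         3.88771258e-04],
       [-1.51186623e-04, -2.55634494e-01,  9.66773491e-01,
        -1.51289480e-01],
       [ 0.00000000e+00,  0.00000000e+00,  0.00000000e+00,
         1.00000000e+00]])}
[[-0.00838169 -0.99981837 -0.01711654]
 [-0.98619167  0.01109623 -0.16523576]
 [ 0.16539568  0.01549523 -0.98610556]] [ 0.30845766 -0.00812204  1.50472291]
```

View pics/a.png

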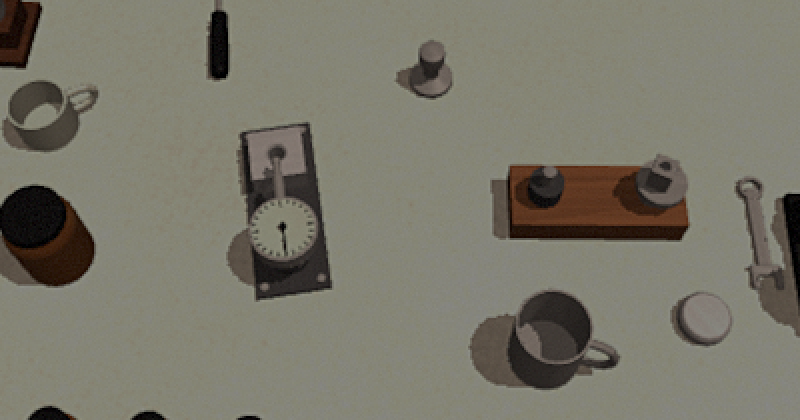

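View pics/b.png

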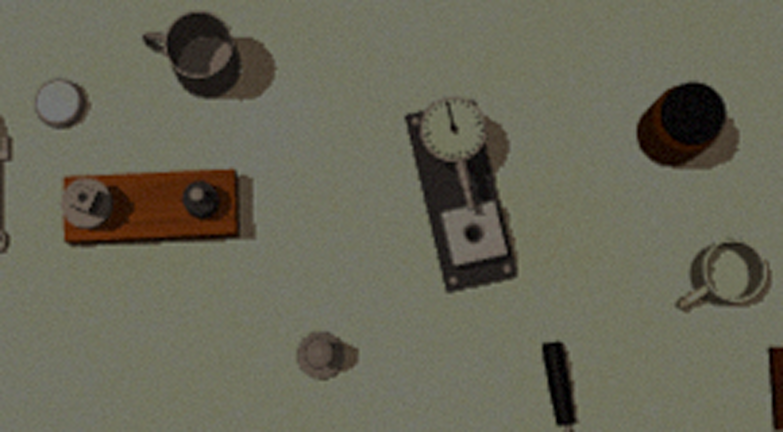

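The scene view shows the cam spindle at about (420,234) with the roller at (359,255) beside it, and the fixture bore at (228,227) with the dial at (229,264). The top view agrees. I'll move above the spindle and look from near.

Request:
drive_tool(series=[[0,0.033,-0.0345,0,0,0,0],[0,0.033,-0.0345,0,0,0,0],[0,0.033,-0.0345,0,0,0,0],[0,0.033,-0.0345,0,0,0,0],[0,0.033,-0.0345,0,0,0,0],[0,0.033,-0.0345,0,0,0,0],[0,0.033,-0.0345,0,0,0,0],[0,0.033,-0.0345,0,0,0,0]])

```text
t: 2.2
eef_pos: [0.3555, -0.1799, 0.2333]
orientation: [[0.931, 0.366, 0.001], [0.366, -0.931, -0.001], [0.001, 0.001, -1.0]]
ft_force: [1.1, -0.8, 0.1]
gripper_width: 0.091
gripper_force: 0.0
```

Request:
drive_tool(series=[[0,0.033,-0.0345,0,0,0,0],[0,0.033,-0.0345,0,0,0,0],[0,0.033,-0.0345,0,0,0,0],[0,0.033,-0.0345,0,0,0,0],[0,0.033,-0.0345,0,0,0,0],[0,0.033,-0.0345,0,0,0,0],[0,0.033,-0.0345,0,0,0,0],[0,0.033,-0.0345,0,0,0,0]])

```text
t: 3.0
eef_pos: [0.5002, 0.174, 0.2331]
orientation: [[0.93, 0.367, 0.001], [0.367, -0.93, -0.0], [0.001, 0.0, -1.0]]
ft_force: [1.8, -0.6, -0.1]
gripper_width: 0.0914
gripper_force: 0.0
```

Request:
drive_tool(series=[[0,0.033,-0.0345,0,0,0,0],[0,0.033,-0.0345,0,0,0,0],[0,0.02,-0.0345,0,0,0,0],[0,0,0,0,0,0,0]])

```text
t: 3.4
eef_pos: [0.5424, 0.3043, 0.2319]
orientation: [[0.929, 0.37, 0.0], [0.37, -0.929, 0.002], [0.001, -0.002, -1.0]]
ft_force: [-0.7, -0.4, 0.0]
gripper_width: 0.0911
gripper_force: 0.0
```

```bash
cat > w.py <<'E'
import sys
from h import *
np.set_printoptions(precision=4,suppress=True)
s=manip.state();print(s["t"],s["eef_pos"],np.degrees(np.arctan2(s["orientation"][1,0],s["orientation"][0,0])),s["qpos"],s["ft_force"])
im=manip.camera("wrist");cv2.imwrite(f"pics/{sys.argv[1]}.png",im)
for n,z in zip(sys.argv[2::2],sys.argv[3::2]):
    for r in manip.place_of("wrist",n)[:2]:print(n,np.array(r["point"]),round(r["score"],2),atz(ray("wrist",r["point"],s),float(z)))
E
python3 w.py w1 head 0.118 cam_level 0.074 cam_spindle .006 roller_spindle .006 stand 0
```

```text
3.4 [0.5424 0.3043 0.2319] 21.72302042379623 [0.492  0.3942 1.4532 0.0017 1.2933 1.6832] [-0.658  -0.3657  0.0444]
head [275.8 198.7] 0.8 [0.5551 0.3079 0.118 ]
head [440.   64.9] 0.63 [0.7027 0.2282 0.118 ]
cam_level [275.9 189.6] 0.59 [0.5548 0.3076 0.074 ]
cam_spindle [275.3 178.4] 0.64 [0.5553 0.3084 0.006 ]
roller_spindle [375.8 213.3] 0.96 [0.5611 0.1747 0.006 ]
stand [320.  194.7] 0.68 [0.5561 0.2482 0.    ]
```

View pics/w1.png

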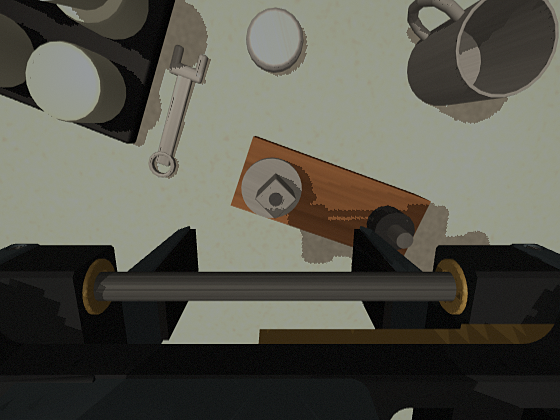

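The wrist view shows the cam disc at about (272,187). The square head is at (276,199), roughly diamond-wise to the tool. I'll zoom in to measure its yaw and the cam offset.

Run:
```python
import cv2
a=cv2.imread('pics/w1.png')[150:225,230:315]
cv2.imwrite('pics/w1c.png',cv2.resize(a,None,fx=8,fy=8,interpolation=cv2.INTER_CUBIC))
```

```text
(no output)
```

View pics/w1c.png

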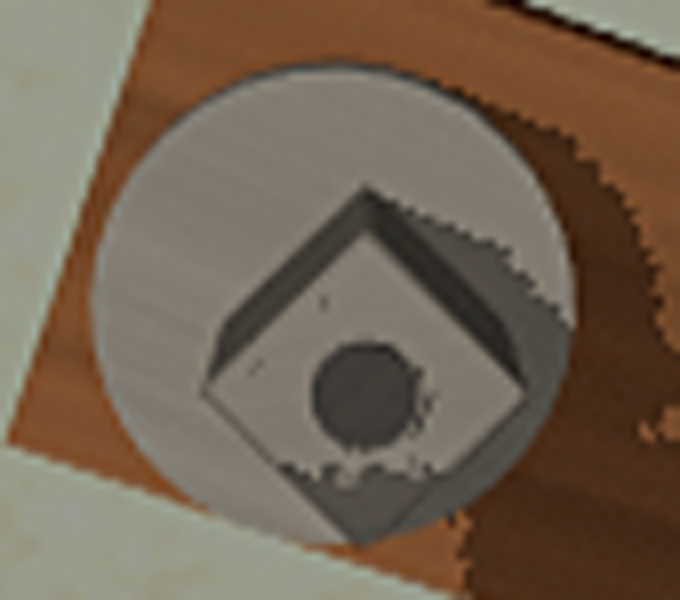

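The crop shows the head's top corners at (368,230), (525,395), (362,543) and (205,392). The cam rim's circle is centred near (333,303), so the eccentricity is visible.

Run:
```python
from h import *
s=manip.state()
f=lambda c,z:atz(ray("wrist",(230+c[0]/8-.4,150+c[1]/8-.4),s),z)
P=np.array([f(c,.118)for c in [(368,230),(525,395),(362,543),(205,392)]])
print(P.mean(0)); 
for i in range(4):
    e=P[(i+1)%4]-P[i];print(np.linalg.norm(e),np.degrees(np.arctan2(e[1],e[0])))
c=f((333,303),.080);d=c-P.mean(0);print(c,d*1e3,np.degrees(np.arctan2(d[1],d[0])))
print([f((92,303),.08),f((575,303),.08)])
```

```text
[0.55422701 0.30199236 0.118     ]
0.02509289033440665 -115.20222198647856
0.024599542559782923 154.77711968020344
0.024367472343302554 66.37293903037538
0.025279780942497495 -23.55709347626447
[0.55533337 0.30658233 0.08      ] [  1.10636267   4.58997094 -38.        ] 76.44798402898462
[array([0.54442144, 0.33444003, 0.08      ]), array([0.56629166, 0.27860627, 0.08      ])]
```

Request:
drive_tool(series=[[0,0,0,0,0,0,-0.128],[0,0,0,0,0,0,-0.128],[0,0,0,0,0,0,-0.128],[0,0,0,0,0,0,-0.128],[0,0,0,0,0,0,-0.128],[0,0,0,0,0,0,-0.128],[0,0,0,0,0,0,0],[0,0,0,0,0,0,0]])

```text
t: 4.5
eef_pos: [0.542, 0.2988, 0.2333]
orientation: [[0.419, 0.908, 0.0], [0.908, -0.419, 0.0], [0.0, 0.0, -1.0]]
ft_force: [0.8, -0.7, 0.7]
gripper_width: 0.0911
gripper_force: 0.0
```

```bash
python3 w.py w2 head 0.118 cam_level 0.074
python3 - <<'E'
import cv2
a=cv2.imread('pics/w2.png')[130:230,225:325]
cv2.imwrite('pics/w2c.png',cv2.resize(a,None,fx=6,fy=6,interpolation=cv2.INTER_CUBIC))
E
```

```text
4.5 [0.542  0.2988 0.2333] 65.25863790418238 [ 0.4854  0.3888  1.4582 -0.0002  1.2942  0.9173] [ 0.8167 -0.7452  0.679 ]
head [283.4 196.7] 0.83 [0.5558 0.308  0.118 ]
cam_level [280.1 186.5] 0.62 [0.5542 0.3097 0.074 ]
cam_level [323.7 263.7] 0.2 [0.562  0.2129 0.074 ]
```

View pics/w2c.png

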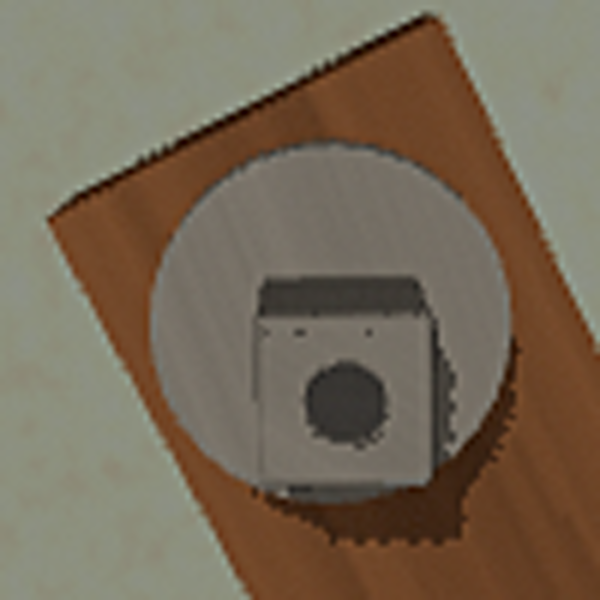

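The head now lines up with the tool: its centre is at crop (346,403) and the cam centre at crop (331,323). I'll centre over it and lower partway, which gives a second wrist view for the height.

Request:
drive_tool(series=[[0,0.007,0.0044,0.01,0,0,0],[0,0.007,0.0044,0.015,0,0,0],[0,0,0,0.02,0,0,0],[0,0,0,0,0,0,0],[0,0,0,0,0,0,0],[0,0,0,0,0,0,0]])

```text
t: 5.25
eef_pos: [0.5562, 0.3091, 0.1884]
orientation: [[0.415, 0.91, 0.001], [0.91, -0.415, 0.0], [0.001, 0.001, -1.0]]
ft_force: [-0.3, -0.1, -0.1]
gripper_width: 0.0914
gripper_force: 0.0
```

```bash
python3 w.py w3 head 0.118 cam_level 0.074
python3 - <<'E'
from h import *
s=manip.state();R=s["orientation"]
r2=manip.place_of("wrist","head")[0]["point"]
s1=dict(eef_pos=np.array([.542,.2988,.2333]),orientation=R)
print(tri([ray("wrist",(282.6,197),s1),ray("wrist",r2,s)]),s["eef_pos"])
a=cv2.imread('pics/w3.png')[110:260,200:350]
cv2.imwrite('pics/w3c.png',cv2.resize(a,None,fx=4,fy=4,interpolation=cv2.INTER_CUBIC))
E
```

```text
5.25 [0.5562 0.3091 0.1884] 65.47640031913048 [ 0.4892  0.4439  1.4848 -0.0001  1.2117  0.9172] [-0.2974 -0.1286 -0.0522]
head [272.7 232. ] 0.96 [0.5545 0.3064 0.118 ]
cam_level [272.3 215.2] 0.93 [0.5543 0.3073 0.074 ]
(array([0.55639387, 0.31121395, 0.1337738 ]), [0.0003173989415425092, 0.00031739894154236235]) [0.55611344 0.30900186 0.18882033]
```

View pics/w3c.png

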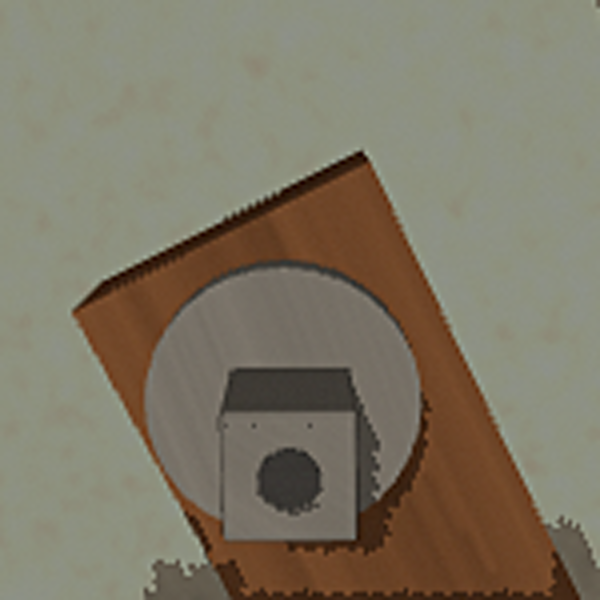

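The crop shows the head centre at (289,477), which is about 1 mm off the tool axis, and its apparent size fits the stated height. I'll descend and grip.

Request:
drive_tool(series=[[0,0,-0.001,0.02,0,0,0],[0,0,0,0.02,0,0,0],[0,0,0,0.015,0,0,0],[0,0,0,0.012,0,0,0],[0,0,0,0.01,0,0,0],[0,0,0,0.006,0,0,0],[0,0,0,0,0,0,0],[0,0,0,0,0,0,0]])

```text
t: 6.25
eef_pos: [0.5552, 0.3093, 0.1054]
orientation: [[0.415, 0.91, 0.001], [0.91, -0.415, 0.0], [0.001, 0.001, -1.0]]
ft_force: [-0.2, 0.2, 0.3]
gripper_width: 0.0914
gripper_force: 0.0
```

Request:
drive_tool(series=[[1,0,0,0,0,0,0],[1,0,0,0,0,0,0],[1,0,0,0,0,0,0],[1,0,0,0,0,0,0],[1,0,0,0,0,0,0],[1,0,0,0,0,0,0],[1,0,0,0,0,0,0],[1,0,0,0,0,0,0]])

```text
t: 7.05
eef_pos: [0.5548, 0.3091, 0.1049]
orientation: [[0.415, 0.91, 0.0], [0.91, -0.415, -0.0], [-0.0, 0.0, -1.0]]
ft_force: [-1.1, -0.5, 0.1]
gripper_width: 0.0298
gripper_force: 0.0
```

Request:
drive_tool(series=[[1,0,0,0,0,0,0],[1,0,0,0,0,0,0],[1,0,0,0,0,0,0],[1,0,0,0,0,0,0]])

```text
t: 7.45
eef_pos: [0.5547, 0.3092, 0.1049]
orientation: [[0.415, 0.91, -0.0], [0.91, -0.415, 0.0], [-0.0, -0.0, -1.0]]
ft_force: [-0.1, -0.1, 0.4]
gripper_width: 0.0259
gripper_force: 30.0
```

Request:
drive_tool(series=[[1,0,0,-0.005,0,0,0],[1,0,0,-0.01,0,0,0],[1,0,0,-0.015,0,0,0],[1,0,0,-0.02,0,0,0],[1,0,0,-0.025,0,0,0],[1,0,0,-0.025,0,0,0],[1,0,0,-0.025,0,0,0],[1,0,0,-0.02,0,0,0]])

```text
t: 8.25
eef_pos: [0.5548, 0.309, 0.2516]
orientation: [[0.415, 0.91, 0.001], [0.91, -0.415, 0.0], [0.0, 0.001, -1.0]]
ft_force: [1.1, 0.8, -6.2]
gripper_width: 0.0261
gripper_force: 30.0
```

Lifted cleanly: 6.2 N matches 0.55 kg. Next I carry it to a viewing point beside the bore.

Request:
drive_tool(series=[[1,-0.02,0.0065,0,0,0,0],[1,-0.042,0.0136,0,0,0,0],[1,-0.042,0.0136,0,0,0,0],[1,-0.042,0.0136,0,0,0,0],[1,-0.042,0.0136,0,0,0,0],[1,-0.042,0.0136,0,0,0,0],[1,-0.042,0.0136,0,0,0,0],[1,-0.042,0.0136,0,0,0,0]])

```text
t: 9.05
eef_pos: [0.5161, -0.0205, 0.2502]
orientation: [[0.415, 0.91, -0.0], [0.91, -0.415, -0.0], [-0.0, 0.0, -1.0]]
ft_force: [1.0, -0.9, -6.0]
gripper_width: 0.026
gripper_force: 30.0
```

Request:
drive_tool(series=[[1,-0.042,0.0136,0,0,0,0],[1,-0.042,0.0136,0,0,0,0],[1,-0.042,0.0136,0,0,0,0],[1,-0.042,0.0136,0,0,0,0],[1,-0.035,0.0136,0,0,0,0],[1,-0.015,0.01,0,0,0,0],[1,0,0,0,0,0,0],[1,0,0,0,0,0,0]])

```text
t: 9.85
eef_pos: [0.4973, -0.2489, 0.2498]
orientation: [[0.416, 0.91, -0.001], [0.91, -0.416, 0.001], [0.001, -0.001, -1.0]]
ft_force: [-1.3, 0.5, -6.5]
gripper_width: 0.0256
gripper_force: 30.0
```

```bash
python3 w.py w4 bore 0.046 fixture 0 dial .09
```

```text
9.85 [ 0.4973 -0.2489  0.2498] 65.44267322336692 [-0.4852  0.2803  1.5784  0.001   1.2843 -0.0569] [-1.2838  0.5076 -6.5419]
bore [256.5 104. ] 0.56 [ 0.5206 -0.1523  0.046 ]
bore [276.8 282. ] 0.42 [ 0.4528 -0.3546  0.046 ]
fixture [258.  103.1] 0.78 [ 0.5218 -0.148   0.    ]
fixture [276.3 280.8] 0.73 [ 0.4432 -0.3747  0.    ]
dial [359.2  10.7] 0.87 [ 0.6378 -0.1232  0.09  ]
```

View pics/w4.png

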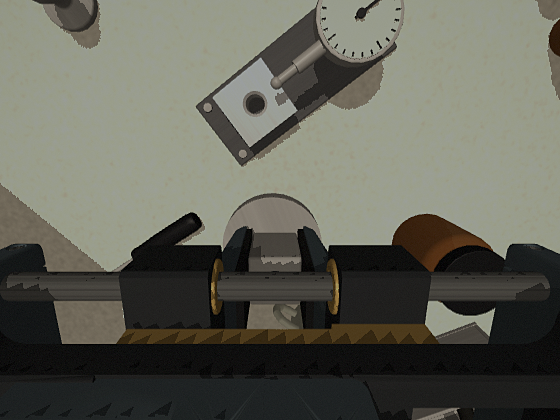

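The wrist view shows the bore at (255,103) and the dial at (360,11), so the bore is near (0.520, -0.1525) and the fixture yaw is about 13.9°. I'll turn the spindle so the cam's far side points away from the gauge, then check the bore from the other side.

Request:
drive_tool(series=[[1,0.033,0.0159,0,0,0,0],[1,0.033,0.0159,0,0,0,0],[1,0.033,0.0159,0,0,0,0],[1,0.033,0.0159,0,0,0,0],[1,0,0,0,0,0,-0.14],[1,0,0,0,0,0,-0.14],[1,0,0,0,0,0,-0.14],[1,0,0,0,0,0,-0.14]])

```text
t: 10.85
eef_pos: [0.6102, -0.1544, 0.2498]
orientation: [[-0.139, 0.99, -0.001], [0.99, 0.139, 0.0], [0.0, -0.001, -1.0]]
ft_force: [-0.5, -0.5, -5.5]
gripper_width: 0.0255
gripper_force: 30.0
```

Request:
drive_tool(series=[[1,0,0,0,0,0,-0.14],[1,0,0,0,0,0,-0.14],[1,0,0,0,0,0,-0.14],[1,0,0,0,0,0,-0.14],[1,0,0,0,0,0,-0.14],[1,0,0,0,0,0,-0.14],[1,0,0,0,0,0,-0.14],[1,0,0,0,0,0,-0.14]])

```text
t: 11.65
eef_pos: [0.6101, -0.1546, 0.2499]
orientation: [[-0.952, 0.307, -0.0], [0.307, 0.952, 0.0], [0.0, 0.0, -1.0]]
ft_force: [-0.6, -0.4, -6.3]
gripper_width: 0.0255
gripper_force: 30.0
```

Request:
drive_tool(series=[[1,0,0,0,0,0,-0.14],[1,0,0,0,0,0,-0.14],[1,0,0,0,0,0,0],[1,0,0,0,0,0,0],[1,0,0,0,0,0,0]])

```text
t: 12.15
eef_pos: [0.6102, -0.1553, 0.25]
orientation: [[-0.999, 0.04, -0.0], [0.04, 0.999, 0.0], [0.0, -0.0, -1.0]]
ft_force: [0.1, -0.0, -6.6]
gripper_width: 0.0258
gripper_force: 30.0
```

```bash
python3 w.py w5 bore 0.046 fixture 0
python3 - <<'E'
from h import *
s=manip.state();a=cv2.imread('pics/w5.png')
g=cv2.imread('pics/w4.png');o=[]
for im in (g,a):
    y,x=(103,255) if im is g else np.array([110,275])
    o.append(cv2.resize(im[max(0,y-60):y+60,x-60:x+60],(390,390),interpolation=cv2.INTER_CUBIC))
cv2.imwrite('pics/w45.png',np.hstack(o))
E
```

```text
12.15 [ 0.6102 -0.1553  0.25  ] 177.69794592033273 [-0.2675  0.3976  1.4025 -0.      1.3416 -1.7981] [ 0.1465 -0.0329 -6.6087]
bore [276.2 110.5] 0.85 [ 0.5208 -0.1499  0.046 ]
fixture [275.5 110.6] 0.84 [ 0.5185 -0.1505  0.    ]
```

View pics/w45.png

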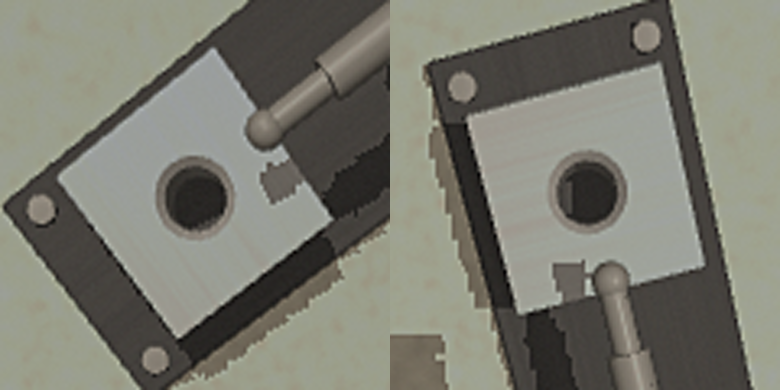

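The bore measured from both wrist poses agrees at (0.519, -0.151), to within 0.5 mm. I'll move over it and lower to just above the mouth.

Request:
drive_tool(series=[[1,0.03,0.0002,0,0,0,0],[1,0.03,0.0002,0,0,0,0],[1,0.0313,0.0003,0,0,0,0],[1,0,0,0.03,0,0,0],[1,0,0,0.03,0,0,0],[1,0,0,0.025,0,0,0],[1,0,0,0.01,0,0,0],[1,0,0,0,0,0,0]])

```text
t: 13.1
eef_pos: [0.5183, -0.1513, 0.1539]
orientation: [[-0.999, 0.039, -0.003], [0.039, 0.999, 0.001], [0.003, 0.001, -1.0]]
ft_force: [-0.2, -0.5, -6.1]
gripper_width: 0.0259
gripper_force: 30.0
```

Request:
drive_tool(series=[[1,0,0,0,0,0,0],[1,0,0,0,0,0,0],[1,0,0,0,0,0,0]])

```text
t: 13.4
eef_pos: [0.5197, -0.1517, 0.1562]
orientation: [[-0.999, 0.039, 0.002], [0.039, 0.999, -0.001], [-0.002, -0.001, -1.0]]
ft_force: [0.5, -0.3, -5.5]
gripper_width: 0.0258
gripper_force: 30.0
```

Request:
drive_tool(series=[[1,0.0004,0.0004,0.004,0,0,0],[1,0,0,0.004,0,0,0],[1,0,0,0.004,0,0,0],[1,0,0,0.003,0,0,0],[1,0,0,0.003,0,0,0],[1,0,0,0,0,0,0]])

```text
t: 14.0
eef_pos: [0.5175, -0.1509, 0.1359]
orientation: [[-0.999, 0.039, -0.003], [0.039, 0.999, 0.001], [0.003, 0.001, -1.0]]
ft_force: [-1.7, 0.7, -7.3]
gripper_width: 0.0259
gripper_force: 30.0
```

The foot is 9 mm into the bore with almost no side force. I'll continue slowly.

Request:
drive_tool(series=[[1,0,0,0,0,0,0],[1,0,0,0,0,0,0],[1,0,0,0.003,0,0,0],[1,0,0,0.003,0,0,0],[1,0,0,0.003,0,0,0],[1,0,0,0.003,0,0,0],[1,0,0,0,0,0,0],[1,0,0,0,0,0,0]])

```text
t: 14.8
eef_pos: [0.5175, -0.1508, 0.1247]
orientation: [[-0.999, 0.039, -0.002], [0.039, 0.999, 0.0], [0.002, 0.0, -1.0]]
ft_force: [-4.9, 0.5, -3.6]
gripper_width: 0.0261
gripper_force: 30.0
```

Request:
drive_tool(series=[[1,0.001,0,0,0,0,0],[1,0,0,0.003,0,0,0],[1,0,0,0.003,0,0,0],[1,0,0,0.003,0,0,0],[1,0,0,0.003,0,0,0],[1,0,0,0.002,0,0,0],[1,0,0,0,0,0,0],[1,0,0,0,0,0,0]])

```text
t: 15.6
eef_pos: [0.5173, -0.1509, 0.111]
orientation: [[-0.999, 0.039, -0.001], [0.039, 0.999, 0.0], [0.001, 0.0, -1.0]]
ft_force: [-4.7, 0.3, -4.4]
gripper_width: 0.0257
gripper_force: 30.0
```

Request:
drive_tool(series=[[1,0.001,0,0,0,0,0],[1,0,0,0.0015,0,0,0],[1,0,0,0.0015,0,0,0],[1,0,0,0.001,0,0,0],[1,0,0,0,0,0,0],[1,0,0,0,0,0,0]])

```text
t: 16.2
eef_pos: [0.517, -0.151, 0.107]
orientation: [[-0.999, 0.039, 0.001], [0.039, 0.999, -0.0], [-0.001, -0.0, -1.0]]
ft_force: [-3.1, 1.4, -4.0]
gripper_width: 0.0255
gripper_force: 30.0
```

Request:
drive_tool(series=[[1,0.0005,0,0.0005,0,0,0],[1,0,0,0.0005,0,0,0],[1,0,0,0,0,0,0],[1,0,0,0,0,0,0]])

```text
t: 16.6
eef_pos: [0.5169, -0.151, 0.1069]
orientation: [[-0.999, 0.039, 0.002], [0.039, 0.999, -0.0], [-0.002, -0.0, -1.0]]
ft_force: [-2.1, 2.5, 5.5]
gripper_width: 0.026
gripper_force: 30.0
```

```bash
cat > n.py <<'E'
import sys
from h import *
s=manip.state();print(s["t"],s["eef_pos"].round(4),np.degrees(np.arctan2(s["orientation"][1,0],s["orientation"][0,0])).round(2),s["ft_force"].round(1),s["moment"].round(2))
cam=sys.argv[1];im=manip.camera(cam);cv2.imwrite(f"pics/{sys.argv[2]}.png",im)
# rectify dial plane z=.09 to an overhead patch, fixture x up... u=x, v=y ; 0.25 mm/px
C=np.array([0.517,-0.151]);a=np.radians(13.9);X=np.array([np.cos(a),np.sin(a)]);Y=np.array([-X[1],X[0]])
def proj(p):
    c=manip.calibration(cam);K=np.array(c["K"])
    if cam=="wrist":
        T=np.eye(4);T[:3,:3]=s["orientation"];T[:3,3]=s["eef_pos"];T=np.linalg.inv(T@np.array(c["hand_eye"]));q=T[:3,:3]@p+T[:3,3]
    else:q=cv2.Rodrigues(np.array(c["rvec"],float))[0]@p+np.array(c["tvec"],float).ravel()
    q=K@q;return q[:2]/q[2]
D=C+.122*X;h=.05
src=[proj(np.append(D+i*h*X+j*h*Y,.09)) for i,j in [(1,1),(1,-1),(-1,-1),(-1,1)]]
M=cv2.getPerspectiveTransform(np.float32(src),np.float32([[0,0],[399,0],[399,399],[0,399]]))
p=cv2.warpPerspective(im,M,(400,400),flags=cv2.INTER_CUBIC);cv2.imwrite(f"pics/{sys.argv[2]}d.png",p)
# refine centre: bright face blob
g=cv2.GaussianBlur(cv2.cvtColor(p,cv2.COLOR_BGR2GRAY),(0,0),2).astype(float)
def prof(cx,cy,off=0):
    th=np.arange(0,360,1.)
    r=np.arange(30,110,2)[:,None]
    t=np.radians(th)[None]
    v=cv2.remap(g.astype(np.float32),np.float32(cx+r*np.sin(t)),np.float32(cy-r*np.cos(t)),cv2.INTER_LINEAR)
    return th,v.mean(0)
b=(g>np.percentile(g,97)*.72).astype(np.uint8)
n,l,st,ce=cv2.connectedComponentsWithStats(cv2.morphologyEx(b,cv2.MORPH_CLOSE,np.ones((25,25))))
k=l[200,200] or 1+np.argmax(st[1:,4]);cnt=max(cv2.findContours((l==k).astype(np.uint8),0,1)[0],key=cv2.contourArea)
(cx,cy),rad=cv2.minEnclosingCircle(cnt);print("dial c",cx,cy,rad)
th,v=prof(cx,cy);i=np.argsort(v)[:4];print("needle deg cw from away:",th[i],v[i].round(),np.median(v).round())
w=np.clip(np.median(v)-10-v,0,None)**2;d=(th-th[i[0]]+180)%360-180;w=w*(abs(d)<15);m=th[i[0]]+(w*d).sum()/w.sum();print("angle",round(m,1),"plunger mm",round(np.radians(m)/.4,2))
E
python3 n.py scene n1
```

```text
16.6 [ 0.5169 -0.151   0.1069] 177.77 [-2.1  2.5  5.5] [0.81 0.61 0.04]
dial c 253.6464080810547 237.51507568359375 217.267333984375
needle deg cw from away: [321. 320. 322. 319.] [88. 88. 88. 88.] 130.0
angle 322.2 plunger mm 14.06
```

View pics/n1d.png

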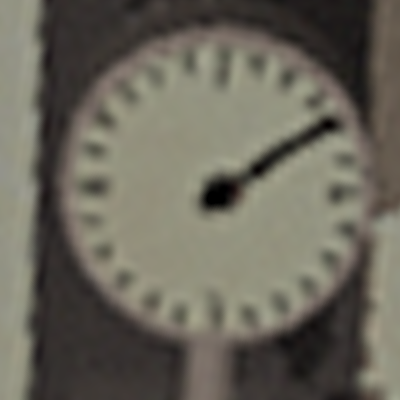

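The rectified dial has its hub at (217,192) and the needle tip at (335,122). That is about 59° or 2.6 mm, near the lowest, and the spindle is seated. I'll sweep past the minimum both ways to fit the sine.

Request:
drive_tool(series=[[1,0,0,-0.0004,0,0,-0.1],[1,0,0,0,0,0,-0.12],[1,0,0,0,0,0,-0.12],[1,0,0,0,0,0,-0.12],[1,0,0,0,0,0,0],[1,0,0,0,0,0,0],[1,0,0,0,0,0,0]])

```text
t: 17.35
eef_pos: [0.5169, -0.1513, 0.1069]
orientation: [[-0.913, -0.407, 0.002], [-0.407, 0.913, -0.001], [-0.002, -0.002, -1.0]]
ft_force: [-1.4, 1.9, 5.5]
gripper_width: 0.0259
gripper_force: 30.0
```

```bash
python3 - <<'E'
s=open('n.py').read()
a=s.index("b=(g>np");e=s.index("th,v=prof(cx,cy)")
s=s[:a]+'cx,cy=map(float,sys.argv[3:5]) if len(sys.argv)>3 else (217,192)\n'+s[e:]
open('n.py','w').write(s)
E
python3 n.py scene n2
```

```text
17.35 [ 0.5169 -0.1513  0.1069] -155.96 [-1.4  1.9  5.5] [ 0.56  0.3  -0.01]
needle deg cw from away: [72. 71. 73. 70.] [42. 43. 45. 47.] 144.0
angle 71.7 plunger mm 3.13
```

Request:
drive_tool(series=[[1,0,0,0,0,0,0.1],[1,0,0,0,0,0,0.12],[1,0,0,0,0,0,0.12],[1,0,0,0,0,0,0.12],[1,0,0,0,0,0,0],[1,0,0,0,0,0,0],[1,0,0,0,0,0,0]])

```text
t: 18.1
eef_pos: [0.5167, -0.1512, 0.1069]
orientation: [[-0.999, 0.041, 0.002], [0.041, 0.999, -0.001], [-0.002, -0.0, -1.0]]
ft_force: [-1.8, 3.0, 5.8]
gripper_width: 0.0261
gripper_force: 30.0
```

```bash
python3 n.py scene n3
```

```text
18.1 [ 0.5167 -0.1512  0.1069] 177.67 [-1.8  3.   5.8] [ 0.57  0.3  -0.09]
needle deg cw from away: [53. 52. 54. 51.] [43. 44. 46. 49.] 144.0
angle 53.0 plunger mm 2.31
```

Request:
drive_tool(series=[[1,0,0,0,0,0,0.1],[1,0,0,0,0,0,0.12],[1,0,0,0,0,0,0.12],[1,0,0,0,0,0,0.12],[1,0,0,0,0,0,0],[1,0,0,0,0,0,0],[1,0,0,0,0,0,0]])

```text
t: 18.85
eef_pos: [0.5168, -0.1507, 0.1069]
orientation: [[-0.877, 0.48, 0.002], [0.48, 0.877, 0.0], [-0.001, 0.001, -1.0]]
ft_force: [-0.6, 4.2, 5.9]
gripper_width: 0.0259
gripper_force: 30.0
```

```bash
python3 n.py scene n4
```

```text
18.85 [ 0.5168 -0.1507  0.1069] 151.29 [-0.6  4.2  5.9] [ 0.91  0.27 -0.09]
needle deg cw from away: [57. 56. 58. 59.] [39. 41. 41. 46.] 144.0
angle 57.3 plunger mm 2.5
```

Request:
drive_tool(series=[[1,0,0,0,0,0,-0.1],[1,0,0,0,0,0,-0.11],[1,0,0,0,0,0,-0.1],[1,0,0,0,0,0,0],[1,0,0,0,0,0,0],[1,0,0,0,0,0,0]])

```text
t: 19.5
eef_pos: [0.5169, -0.1508, 0.1069]
orientation: [[-0.982, 0.189, 0.002], [0.189, 0.982, 0.0], [-0.002, 0.001, -1.0]]
ft_force: [-0.9, 3.7, 6.2]
gripper_width: 0.0259
gripper_force: 30.0
```

```bash
python3 n.py scene n5
```

```text
19.5 [ 0.5169 -0.1508  0.1069] 169.09 [-0.9  3.7  6.2] [0.89 0.21 0.06]
needle deg cw from away: [57. 56. 58. 55.] [39. 40. 41. 44.] 145.0
angle 57.2 plunger mm 2.49
```

Request:
drive_tool(series=[[1,0,0,0,0,0,0.12],[1,0,0,0,0,0,0.14],[1,0,0,0,0,0,0.14],[1,0,0,0,0,0,0.14],[1,0,0,0,0,0,0.14],[1,0,0,0,0,0,0.12],[1,0,0,0,0,0,0],[1,0,0,0,0,0,0]])

```text
t: 20.35
eef_pos: [0.5172, -0.1503, 0.1069]
orientation: [[-0.547, 0.837, 0.003], [0.837, 0.547, 0.001], [-0.0, 0.003, -1.0]]
ft_force: [-0.7, 4.8, 5.4]
gripper_width: 0.0259
gripper_force: 30.0
```

```bash
python3 n.py scene n6
```

```text
20.35 [ 0.5172 -0.1503  0.1069] 123.19 [-0.7  4.8  5.4] [ 1.2   0.04 -0.13]
needle deg cw from away: [83. 84. 85. 82.] [46. 46. 49. 49.] 143.0
angle 83.7 plunger mm 3.65
```

Request:
drive_tool(series=[[1,0,0,0,0,0,0.12],[1,0,0,0,0,0,0.14],[1,0,0,0,0,0,0.14],[1,0,0,0,0,0,0.14],[1,0,0,0,0,0,0.12],[1,0,0,0,0,0,0.1],[1,0,0,0,0,0,0],[1,0,0,0,0,0,0]])

```text
t: 21.2
eef_pos: [0.5179, -0.1502, 0.1069]
orientation: [[0.18, 0.984, 0.004], [0.984, -0.18, 0.001], [0.002, 0.004, -1.0]]
ft_force: [2.2, 4.9, 3.8]
gripper_width: 0.0261
gripper_force: 30.0
```

```bash
python3 n.py scene n7
```

```text
21.2 [ 0.5179 -0.1502  0.1069] 79.62 [2.2 4.9 3.8] [ 1.31 -0.27 -0.1 ]
needle deg cw from away: [147. 148. 146. 149.] [40. 41. 44. 45.] 144.0
angle 147.1 plunger mm 6.42
```

Request:
drive_tool(series=[[1,0.0008,0,0,0,0,0.1],[1,0,0,0,0,0,0.14],[1,0,0,0,0,0,0.14],[1,0,0,0,0,0,0.14],[1,0,0,0,0,0,0.14],[1,0,0,0,0,0,0.12],[1,0,0,0,0,0,0],[1,0,0,0,0,0,0]])

```text
t: 22.05
eef_pos: [0.5184, -0.1505, 0.1069]
orientation: [[0.817, 0.576, 0.005], [0.576, -0.817, -0.001], [0.004, 0.004, -1.0]]
ft_force: [4.1, 2.0, 1.4]
gripper_width: 0.0259
gripper_force: 30.0
```

```bash
python3 n.py scene n8
```

```text
22.05 [ 0.5184 -0.1505  0.1069] 35.17 [4.1 2.  1.4] [ 0.65 -1.04 -0.12]
needle deg cw from away: [218. 219. 217. 220.] [40. 41. 43. 46.] 145.0
angle 218.1 plunger mm 9.52
```

Request:
drive_tool(series=[[1,0,0,0,0,0,0.1],[1,0,0,0,0,0,0.12],[1,0,0,0,0,0,0.12],[1,0,0,0,0,0,0.12],[1,0,0,0,0,0,0.12],[1,0,0,0,0,0,0.05],[1,0,0,0,0,0,0],[1,0,0,0,0,0,0]])

```text
t: 22.9
eef_pos: [0.5184, -0.151, 0.1069]
orientation: [[1.0, -0.015, 0.005], [-0.015, -1.0, -0.002], [0.005, 0.002, -1.0]]
ft_force: [5.0, 0.3, 0.3]
gripper_width: 0.0263
gripper_force: 30.0
```

```bash
python3 n.py scene n9
```

```text
22.9 [ 0.5184 -0.151   0.1069] -0.87 [5.  0.3 0.3] [ 0.21 -1.32 -0.08]
needle deg cw from away: [244. 243. 245. 242.] [42. 44. 44. 48.] 145.0
angle 243.5 plunger mm 10.63
```

Request:
drive_tool(series=[[1,0.001,0,0,0,0,0.1],[1,0,0,0,0,0,0.12],[1,0,0,0,0,0,0.12],[1,0,0,0,0,0,0],[1,0,0,0,0,0,0]])

```text
t: 23.45
eef_pos: [0.5184, -0.1512, 0.1069]
orientation: [[0.938, -0.346, 0.003], [-0.346, -0.938, -0.002], [0.004, 0.001, -1.0]]
ft_force: [4.0, -2.9, 2.1]
gripper_width: 0.0257
gripper_force: 30.0
```

```bash
python3 n.py scene n10
```

```text
23.45 [ 0.5184 -0.1512  0.1069] -20.26 [ 4.  -2.9  2.1] [-0.42 -1.15 -0.15]
needle deg cw from away: [244. 243. 245. 242.] [43. 44. 46. 49.] 145.0
angle 243.5 plunger mm 10.62
```

Request:
drive_tool(series=[[1,0,0,0,0,0,0.1],[1,0,0,0,0,0,0.14],[1,0,0,0,0,0,0.12],[1,0,0,0,0,0,0.12],[1,0,0,0,0,0,0],[1,0,0,0,0,0,0]])

```text
t: 24.1
eef_pos: [0.5181, -0.1515, 0.1069]
orientation: [[0.672, -0.741, 0.002], [-0.741, -0.672, -0.003], [0.004, 0.0, -1.0]]
ft_force: [4.0, -3.7, 4.3]
gripper_width: 0.0258
gripper_force: 30.0
```

```bash
python3 n.py scene n11
python3 - <<'E'
import numpy as np
from scipy.optimize import least_squares
D=np.array([[204,3.13],[177.7,2.31],[151.3,2.5],[169.1,2.49],[123.2,3.65],[79.6,6.42],[35.2,9.52],[-.9,10.63]])
f=lambda p:p[0]-p[1]*np.cos(np.radians(D[:,0]-p[2]))-D[:,1]
r=least_squares(f,[6.7,4.4,168]);print(r.x,r.fun.round(2))
E
```

```text
24.1 [ 0.5181 -0.1515  0.1069] -47.81 [ 4.  -3.7  4.3] [-0.74 -1.04 -0.15]
needle deg cw from away: [221. 220. 222. 219.] [46. 46. 49. 50.] 144.0
angle 220.5 plunger mm 9.62
[  6.54649583   4.18985668 168.83223447] [-0.01  0.1   0.05 -0.13 -0.03  0.07 -0.08  0.04]
```

Request:
drive_tool(series=[[1,0,0,0,0,0,-0.12],[1,0,0,0,0,0,-0.14],[1,0,0,0,0,0,-0.14],[1,0,0,0,0,0,-0.14],[1,0,0,0,0,0,-0.12],[1,0.0005,0,0,0,0,0],[1,0,0,0,0,0,0],[1,0,0,0,0,0,0]])

```text
t: 24.95
eef_pos: [0.5185, -0.1507, 0.1069]
orientation: [[0.984, -0.177, 0.002], [-0.177, -0.984, -0.001], [0.002, 0.001, -1.0]]
ft_force: [4.5, -2.0, 5.0]
gripper_width: 0.0262
gripper_force: 30.0
```

```bash
python3 n.py scene n12
python3 - <<'E'
import numpy as np
from scipy.optimize import least_squares
D=np.array([[204,3.13],[177.7,2.31],[151.3,2.5],[169.1,2.49],[123.2,3.65],[79.6,6.42],[35.2,9.52],[-.9,10.63],[-20.3,10.62],[-47.8,9.62]])
f=lambda p:p[0]-p[1]*np.cos(np.radians(D[:,0]-p[2]))-D[:,1]
r=least_squares(f,[6.7,4.4,168]);print(r.x,r.fun.round(2))
E
```

```text
24.95 [ 0.5185 -0.1507  0.1069] -10.18 [ 4.5 -2.   5. ] [-0.3  -1.32  0.12]
needle deg cw from away: [249. 248. 250. 247.] [42. 43. 44. 48.] 145.0
angle 248.6 plunger mm 10.85
[  6.49416368   4.14356774 170.03053456] [-0.07  0.08  0.07 -0.14  0.01  0.11 -0.1  -0.04 -0.05  0.15]
```

This is at the peak: φ = -10° reads 10.85 mm, and both sides read lower. I'll relieve the side load and release.

Request:
drive_tool(series=[[1,0.001,-0.0005,-0.0002,0,0,0],[1,0,0,0,0,0,0],[1,0,0,0,0,0,0]])

```text
t: 25.3
eef_pos: [0.5186, -0.1506, 0.1069]
orientation: [[0.984, -0.176, -0.0], [-0.176, -0.984, -0.001], [0.0, 0.002, -1.0]]
ft_force: [3.3, -2.7, 4.7]
gripper_width: 0.0256
gripper_force: 30.0
```

Request:
drive_tool(series=[[0.6,0,0,0,0,0,0],[0.6,0,0,0,0,0,0],[0.6,0,0,0,0,0,0],[0.5,0,0,0,0,0,0],[0.5,0,0,0,0,0,0]])

```text
t: 25.8
eef_pos: [0.5182, -0.1498, 0.1061]
orientation: [[0.984, -0.176, -0.002], [-0.176, -0.984, 0.0], [-0.002, -0.0, -1.0]]
ft_force: [0.7, -0.1, 0.1]
gripper_width: 0.0454
gripper_force: 0.0
```

```bash
python3 n.py scene n13
```

```text
25.8 [ 0.5182 -0.1498  0.1061] -10.16 [ 0.7 -0.1  0.1] [ 0.02  0.04 -0.03]
needle deg cw from away: [247. 246. 248. 245.] [39. 40. 41. 45.] 145.0
angle 246.9 plunger mm 10.77
```

Request:
drive_tool(series=[[0.5,0,0,-0.005,0,0,0],[0.5,0,0,-0.015,0,0,0],[0.5,0,0,-0.025,0,0,0],[0.5,0,0,-0.03,0,0,0],[0.5,0,0,-0.03,0,0,0],[0.5,-0.03,0,-0.02,0,0,0],[0.5,-0.03,0,0,0,0,0],[0.5,0,0,0,0,0,0]])

```text
t: 26.65
eef_pos: [0.4567, -0.1387, 0.2327]
orientation: [[0.984, -0.177, -0.001], [-0.177, -0.984, -0.0], [-0.001, 0.0, -1.0]]
ft_force: [-0.3, 0.3, 0.5]
gripper_width: 0.0458
gripper_force: 0.0
```

```bash
python3 n.py scene n14; python3 w.py w6 head .12 cam_level .076 bore .046; python3 -c "
import cv2,numpy as np
a=cv2.imread('pics/n14.png')[170:300,180:310];b=cv2.imread('pics/w6.png')[0:260,120:460]
cv2.imwrite('pics/fin.png',np.hstack([cv2.resize(a,(390,390)),cv2.resize(b,(400,390))]))"
```

```text
26.65 [ 0.4567 -0.1387  0.2327] -10.17 [-0.3  0.3  0.5] [0.1  0.01 0.05]
needle deg cw from away: [247. 246. 248. 245.] [37. 39. 39. 44.] 142.0
angle 246.9 plunger mm 10.77
26.7 [ 0.4585 -0.1391  0.2325] -10.170737593365986 [-0.3185  0.1683  1.7733 -0.0001  1.1988  1.4298] [ 0.172  -0.4686  0.5914]
head [274. 141.] 0.62 [ 0.5202 -0.1497  0.12  ]
cam_level [275.5 138.6] 0.59 [ 0.5205 -0.1512  0.076 ]
```

View pics/fin.png

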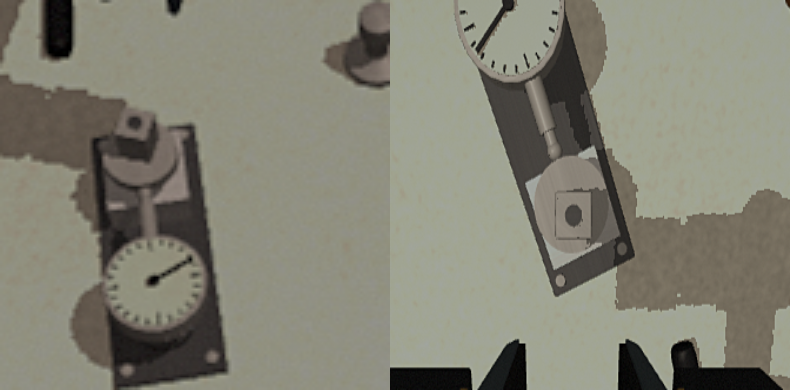

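The spindle stands upright in the bore with its cam against the plunger. The needle is steady at 247° (10.8 mm) and the gripper is clear.

```bash
python3 -c "
from cell import manip
print(manip.sign_off())"
```

```text
the job is handed in; nothing more can be done
None
```

The cam spindle is fully home and upright in the gauge bore, turned through its lowest reading (about 2.3–2.5 mm) and left at its highest (about 10.8 mm), let go with the gripper clear; the job is handed in.

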